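Put the display products back on their own blocks

ROBOT

A 7-joint arm with a two-finger parallel gripper is mounted at the origin on the work surface. World frame = base frame: x ahead of the robot, y to its left, z up, the work surface at z = 0. Lengths are in mm, angles in degrees, forces in N, time in s.
With the tool pointing down it reaches from about 425 to 925 mm from the base axis. Payload 6.8 kg.
Tool frame: the origin (TCP) lies at the very end of the fingers, on their centre line; the grasp point (between the pads) lies manip.tcp_to_grasp behind it (manip.tcp_to_grasp is the distance from the TCP to the grasp point, in mm); z points along the fingers, y is the line along which they close (so a half turn about z gives the same grasp; the last joint's range is limited). The gripper opens to 88 mm and grips with 3 to 60 N. Pads are 20 mm wide; open, the fingers measure 115 mm over their backs; the gripper's body (75 mm by 178 mm) begins 61 mm behind the grasp point.
Start: joints at [59.811, 27.33, 1.283, 89.118, -0.659, 63.558, -4.761], TCP at [274.509, -616.678, 222.664] pointing down, gripper open.
Joint ranges: [-169.35, 169.35], [-19.33, 120.38], [-80.79, 83.38], [13.8, 139.57], [-78.32, 258.32], [9.67, 109.79], [-169.56, 169.56]. Speed limits (degrees/s): [136.94, 136.94, 180, 180, 180, 180, 180].

INTERFACE

Orientations are given as [roll, pitch, yaw] about the fixed x, y, z axes, in that order (R = Rz(yaw) Ry(pitch) Rx(roll)).
In Python, from cell import manip, vision gives the robot as it stands.
- The arm moves only by the tool drive_tool, never from a script. Its arguments are lists of equal length, an entry for each row: "xyz": the shift along the tool's x, y, z in units of 50 mm (1.0 is 50 mm), a list of three; "rot": the turn, a rotation vector about the tool's x, y, z in units of 10 degrees (1.0 is 10 degrees), a list of three; "fingers": the gripper command: -1 is fully open, 1 is shut, values between are in proportion. In form: {"xyz": [[x, y, z], ...], "rot": [[wx, wy, wz], ...], "fingers": [fingers, ...]}. A call has 1 to 10 rows; each row is the pose to reach, as a shift and turn from the pose commanded when the call began, along the tool's axes at that moment; what a row does not reach only later rows make up. A row lasts 1/8 s, in which the tool goes at most 62.5 mm and 10.7 degrees, less where a joint would pass 70% of its speed; a pose out of reach is approached as far as the arm can. A call with a gripper value outside its range is refused whole. The fingers move at their own pace and stop on an object; the grip force is fixed at half the most. Time passes only in rows, so rows that repeat a pose let the fingers close. It gives the time, the measured TCP pose, the force, the opening and the grip force at its end, in the units of the state.
- manip.get_obs(): the state, without advancing time (a new reading comes with each control period).
- vision.get_image(name): name is "scene" or "top"; returns a dict with "image" (480x640x3 uint8, blue, green, red), "vertical_fov" (degrees; the focal length in pixels is half the picture's height over the tangent of half this angle, whatever the lens; pixels are square), "cx", "cy" (the principal point, pixels), "rvec" (rotation vector, rad) and "tvec" (3), from world to camera coordinates, as OpenCV has them. Camera axes: x right, y down, z forward; pixel columns grow to the right and rows downward; lengths in mm; the calibration is good to about 2 mm. A picture is of the moment at which its call begins. There is no depth.
- manip.hand_in(): hands the job in; it is judged then, once.
The state is a dict: "clock": time; "joint_pos": joint angles; "qvel": joint speeds; "tau": joint torques, N m; "tool_pos": TCP position; "eef_rot": TCP orientation; "wrist_force": force on the tool from outside, world axes, zero at the start; "wrist_torque": the same for the moment, N m; "finger_gap": finger opening in mm; "finger_force": force on a finger pad.
Only numpy, scipy, OpenCV 4.12 (cv2) and the standard library are available. Lean on these libraries where they do the work, as an engineer would, in place of code of your own. Each camera call takes 0.05 s, during which the arm holds its last target. There are 200 camera calls.

TASK

A customer has left the three products on the wrong wooden display blocks. Rearrange them so that their tops come level: the tallest product on the lowest block, the middle one on the middle block and the shortest on the highest, each upright and centred on its block. Let whatever has to wait stand on the empty cork mat, never on the bare counter; knock nothing over and leave the ornament, the little tree and the plant where they are.

Things in the scene. Friction and masses are not known exactly. Their poses are not given: they have to be found in the camera images.
- bottle: Tallest product: slim upright round bottle, 40 mm diameter, 125 mm tall, white with a grey-green band, its top 34 mm a black cap of the same diameter. Loose, about 130 g. Origin at the centre of its underside, z up. At the start it stands upright on a wrong block.
- carton: Middle product: upright closed card box, 50 x 50 mm and 90 mm tall, dark green with pale panels on its sides. Loose, about 100 g, rigid. Origin at the centre of its underside; x and y point square to its sides, z up. At the start it stands upright on a wrong block, turned at any angle.
- candle: Shortest product: squat dark round candle jar, 60 mm diameter, 60 mm tall, with a metal lid of the same diameter and a pale band. Loose, about 240 g. Origin at the centre of its underside, z up. At the start it stands upright on a wrong block.
- block_low: Lowest display block: plain wooden round disc, 110 mm diameter, 20 mm high, flat top, fixed to the counter. Origin at the centre of its underside on the counter, z up.
- block_mid: Middle display block: plain wooden square block, 100 x 100 mm, 55 mm high, flat top, fixed to the counter. Origin at the centre of its underside on the counter; x and y square to its sides, z up.
- block_high: Highest display block: plain wooden round drum, 94 mm diameter, 85 mm high, flat top, fixed to the counter. Origin at the centre of its underside on the counter, z up.
- mat: Empty cork mat, the waiting place: flat oblong slab, 130 mm along its x, 100 mm along its y, 12 mm thick, fixed to the counter. Origin at the centre of its underside on the counter, z up.
- ornament: Bystander: small fluted white ceramic ornament, 60 mm diameter, 40 mm tall, loose. Origin at the centre of its underside.
- tree: Bystander: little black-green decorative fir tree of three stacked cones, 72 mm diameter, 127 mm tall, loose. Origin at the centre of its underside.
- plant: Bystander: clay-coloured flower pot, 112 mm diameter at the rim and 85 mm tall, with purple leaves up to 180 mm high and 95 mm out from the middle, loose, 0.9 kg. Origin at the centre of its underside.
Things that resemble listed ones, but are neither listed nor needed, are in the scene too. What is shaped like the carton but blue is not meant. What is shaped like the mat but white is not meant.

How it is judged:
By the outcome, as a careful person would: the job done as asked, in the order asked, and still so for the second after the job is handed in, with the robot touching nothing.
It also fails if it takes over 112 s, if anything falls off the work surface, if the arm or the gripper's body presses on something with over 40 N, if the wrist force passes 120 N, or if a joint passes its speed limit or range.

## Working session

There is one attempt and no reset: what is moved stays moved. The work goes in short steps, Python scripts to look and compute and a tool call to move; the robot and the scene stay as the last step left them, time stands still between calls to the robot, and variables do not carry over. Pictures are saved under pics/ and viewed, at most 14 in all, crops included, and the job is handed in when it is done.

Besides the shell and the picture viewer there is one more tool, called after ">>>" as name(argument=value, ...) on one line, values as JSON. drive_tool: Moves the arm, as the interface text tells. Its arguments: {"type":"object","properties":{"xyz":{"type":"array","items":{"type":"array","items":{"type":"number"}}},"rot":{"type":"array","items":{"type":"array","items":{"type":"number"}}},"fingers":{"type":"array","items":{"type":"number"}}},"required":["xyz","rot","fingers"]}

```bash
mkdir -p pics; ls; cat > h.py <<'E'
import numpy as np, cv2
from cell import manip, vision
def cam(n):
    d=vision.get_image(n); im=d["image"]; f=240/np.tan(np.radians(d["vertical_fov"])/2)
    K=np.array([[f,0,d["cx"]],[0,f,d["cy"]],[0,0,1.]]); R=cv2.Rodrigues(np.array(d["rvec"],float))[0]; t=np.array(d["tvec"],float).ravel()
    return im,K,R,t
def ray(c,u,v,z):
    im,K,R,t=c; C=-R.T@t; d=R.T@np.linalg.inv(K)@[u,v,1]; return C+d*(z-C[2])/d[2]
def proj(c,p):
    im,K,R,t=c; q=K@(R@np.array(p,float)+t); return q[:2]/q[2]
E
python3 - <<'E'
from h import *
for n in("scene","top"):
    c=cam(n); cv2.imwrite(f"pics/{n}0.png",c[0]); print(n,-c[2].T@c[3],c[1][0,0])
print(manip.get_obs(), manip.tcp_to_grasp)
E
```

```text
pics
scene [1325.36435445 -362.88607338  724.09446615] 445.21597355101267
top [ 283.21473854  -59.02502561 1348.6539422 ] 583.1330858650044
{'clock': 0.1, 'joint_pos': array([59.81303685, 27.36917991,  1.28051555, 89.16809932, -0.66010408,
       63.55649171, -4.76208935]), 'qvel': array([ 0.08474499, -0.16529665,  0.06978169, -0.23172151,  0.08536292,
       -0.01197769, -0.03663008]), 'tau': array([ 4.58155570e-03, -5.84089494e+01,  1.54062152e+00, -2.73310965e+01,
       -5.41048846e-02,  1.31215420e-02,  3.24603423e-05]), 'tool_pos': array([ 274.26861935, -616.22395124,  221.83455898]), 'eef_rot': array([-1.79913717e+02,  5.23052758e-03,  2.39928051e+01]), 'wrist_force': array([-0.91327133,  0.61702618, -0.45652191]), 'wrist_torque': array([ 0.00043559, -0.00265798,  0.04889497]), 'finger_force': 0.0, 'finger_gap': 87.50474156211442} 18.700000000000003
```

View pics/scene0.png

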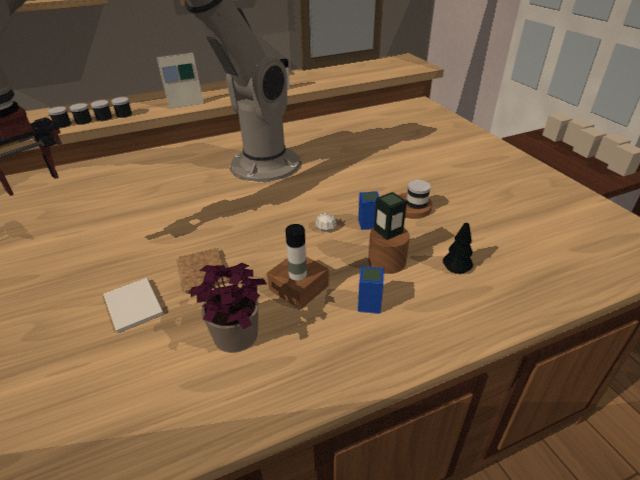

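View pics/top0.png

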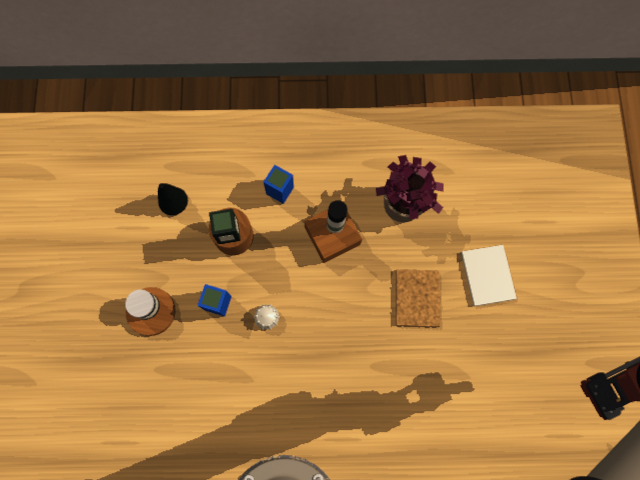

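The scene picture shows the bottle on the square block (297,250), the dark-green carton on the drum (390,216) and the candle on the low disc (418,195). In the top view these are at (337,212), (225,225) and (142,303). The cork mat is at (417,298). The slab at (488,275) is white and the boxes at (279,184) and (214,300) are blue, so they don't match. I'll check this in an enlarged crop.

```bash
python3 - <<'E'
import cv2
a=cv2.imread("pics/top0.png")
cv2.imwrite("pics/t1.png",cv2.resize(a[150:350,100:370],(800,593),interpolation=2))
b=cv2.imread("pics/scene0.png")
cv2.imwrite("pics/s1.png",cv2.resize(b[160:340,260:500],(800,600),interpolation=2))
cv2.imwrite("pics/t2.png",cv2.resize(a[145:345,320:530],(630,600),interpolation=2))
E
```

```text
(no output)
```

View pics/t1.png

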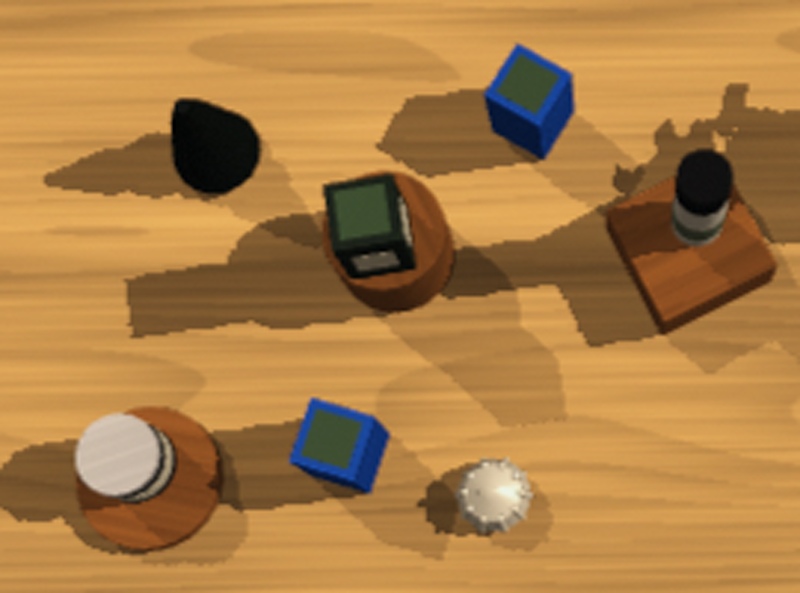

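View pics/s1.png

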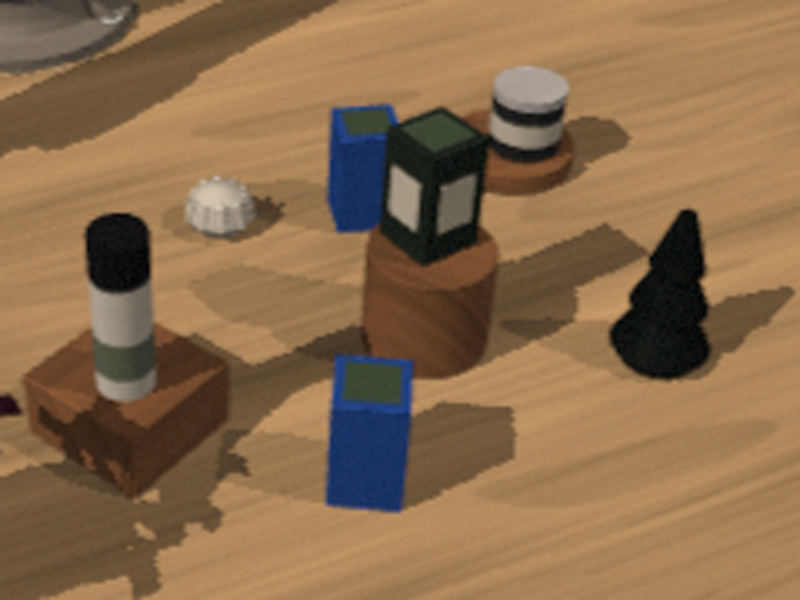

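View pics/t2.png

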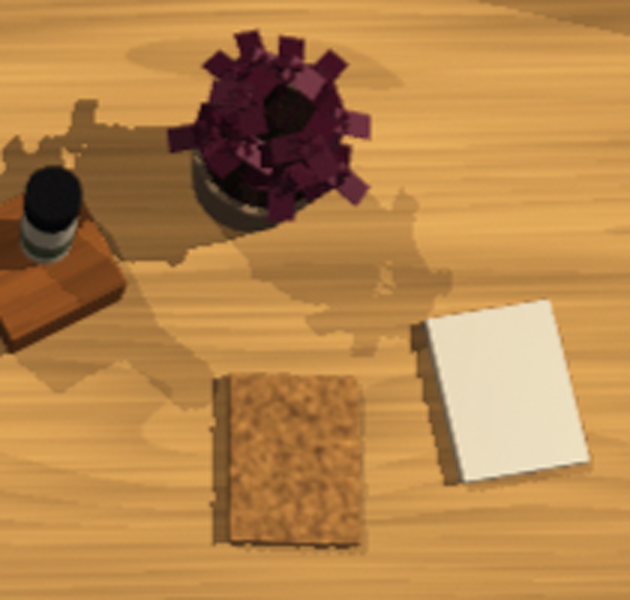

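```bash
cat > fit.py <<'E'
from h import *
from scipy.optimize import least_squares
T=cam("top");S=cam("scene")
t1=lambda u,v:(T,u/2.963+100,v/2.965+150)
s1=lambda u,v:(S,u/3.333+260,v/3.333+160)
t2=lambda u,v:(T,u/3+320,v/3+145)
def fit(name,obs,x0):
    def pt(p,q):
        a=np.radians(p[2]) if len(p)>2 else 0
        return [p[0]+q[0]*np.cos(a)-q[1]*np.sin(a),p[1]+q[0]*np.sin(a)+q[1]*np.cos(a),q[2]]
    f=lambda p:np.concatenate([proj(o[0],pt(p,q))-o[1:] for o,q in obs])
    r=least_squares(f,x0,loss="soft_l1",x_scale=[1,1,1][:len(x0)]); print(name,r.x.round(1),r.fun.round(1)); return r.x
def R0(o,z): return list(ray(o[0],o[1],o[2],z)[:2])
o=t1(117,455);ca=fit("candle",[(o,(0,0,80)),(s1(530,88),(0,0,80))],R0(o,80))
o=t1(150,478);lo=fit("low",[(o,(0,0,20))],R0(o,20))
o=t1(388,235);hi=fit("high",[(o,(0,0,85))],R0(o,85))
o=t1(703,180);bo=fit("bottle",[(o,(0,0,180)),(s1(118,232),(0,0,180))],R0(o,180))
for u,v,z in[(607,212,55),(775,262,55),(662,318,55)]:print(R0(t1(u,v),z))
mi=None
m=[R0(t2(u,v),12) for u,v in[(231,374),(358,376),(360,543),(230,541)]];print("mat",np.mean(m,0),m)
c=[R0(t1(u,v),175) for u,v in[(323,187),(390,173),(412,240),(347,252)]];print("carton",np.mean(c,0),c)
print([R0(t1(u,v),90) for u,v in[(340,440),(530,78)]],"blue");print("orn",R0(t1(495,495),30),"tree",R0(t1(180,105),127),"plant",R0(t2(270,125),120))
for u,v in[(25,380),(228,375),(130,450)]:print(R0(s1(u,v),55))
for u,v in[(390,125),(440,108),(487,142),(430,160)]:print(R0(s1(u,v),175))
E
python3 fit.py
```

```text
candle [447.3 307.6] [-0.1 -0.5 -0.4 -1.4]
low [435.8 298.4] [0. 0.]
high [608.7 110.2] [ 0. -0.]
bottle [ 622.5 -122.7] [-0.4 -0.8 -0.7 -1.1]
[np.float64(632.2954000522967), np.float64(-55.218090597953875)]
[np.float64(590.5230767811036), np.float64(-183.9795223600974)]
[np.float64(547.9010084732532), np.float64(-96.09008262372956)]
mat [ 459.02062964 -313.30363386] [[np.float64(524.6815375017425), np.float64(-267.7964413283874)], [np.float64(521.6338165477222), np.float64(-366.1071093244957)], [np.float64(393.39957111800277), np.float64(-358.83824019557187)], [np.float64(396.3675933867954), np.float64(-260.47274460352105)]]
carton [601.84211857 112.54866618] [[np.float64(621.2039490119264), np.float64(144.67324298249864)], [np.float64(630.7778582745261), np.float64(97.53758025743304)], [np.float64(581.6776150429414), np.float64(81.31612243452383)], [np.float64(573.7090519446854), np.float64(126.66771904676165)]]
[[np.float64(453.4296047288626), np.float64(142.0588041899958)], [np.float64(730.3763313539421), np.float64(2.4568662867020947)]] blue
orn [np.float64(417.89610443928683), np.float64(32.91609954757553)] tree [np.float64(699.998498906143), np.float64(260.99536917354226)] plant [np.float64(691.0939421264527), np.float64(-289.23711799317755)]
[np.float64(596.1322814928233), np.float64(-184.68399525256638)]
[np.float64(648.0563278830283), np.float64(-58.52383510318697)]
[np.float64(686.9384639686845), np.float64(-144.49621807636376)]
[np.float64(583.3035343534854), np.float64(93.00242474595206)]
[np.float64(578.7507101685043), np.float64(135.10138809121457)]
[np.float64(629.2661062237223), np.float64(141.3302713210582)]
[np.float64(632.0023578789759), np.float64(95.76704351973149)]
```

```bash
cat > ov.py <<'E'
from h import *
def circ(x,y,r,z): a=np.linspace(0,2*np.pi,60); return [(x+r*np.cos(b),y+r*np.sin(b),z) for b in a]
def sq(x,y,h,z,yaw,hy=None):
    hy=hy or h;a=np.radians(yaw); return [(x+u*np.cos(a)-v*np.sin(a),y+u*np.sin(a)+v*np.cos(a),z) for u,v in[(h,hy),(-h,hy),(-h,-hy),(h,-hy),(h,hy)]]
def overlay(shapes,fn,tb,sb,k=3):
    out=[]
    for n,b in(("top",tb),("scene",sb)):
        c=cam(n);x0,y0,x1,y1=b;im=cv2.resize(c[0][y0:y1,x0:x1],None,fx=k,fy=k,interpolation=2)
        for s in shapes:
            p=np.array([(proj(c,q)-(x0,y0)+.5)*k for q in s]);cv2.polylines(im,[np.int32(p.round())],False,(0,255,255),1)
        out.append(im)
    h=max(i.shape[0] for i in out);out=[cv2.copyMakeBorder(i,0,h-i.shape[0],0,0,0) for i in out]
    im=np.hstack(out);print(im.shape);cv2.imwrite(fn,im)
E
python3 - <<'E'
from ov import *
from scipy.optimize import least_squares
P=np.array([(590.5,-184),(632,-55),(548,-96),(596,-184.7),(648,-58.5),(687,-144.5)])
idx=[3,1,2,3,1,0]
g=lambda p:(np.array(sq(p[0],p[1],50,55,p[2]))[[{0:3,1:0,2:1,3:2}[i] for i in [0,0,0,0,0,0]],:2])
def f(p):
    c=np.array(sq(p[0],p[1],50,55,p[2]))[:4,:2]
    return np.array([min(np.linalg.norm(c-q,axis=1)) for q in P])
r=least_squares(f,[617,-120.5,25],loss="soft_l1",f_scale=3);print(r.x,f(r.x))
x,y,w=r.x
sh=[circ(447.3,307.6,30,80),circ(447.3,307.6,30,20),circ(435.8,298.4,55,20),circ(435.8,298.4,55,0),circ(608.7,110.2,47,85),circ(608.7,110.2,47,0),
circ(622.5,-122.7,20,180),circ(622.5,-122.7,20,55),sq(x,y,50,55,w),sq(x,y,50,0,w),sq(604,114,25,175,10),sq(604,114,25,85,10)]
overlay(sh,"pics/o1.png",(120,180,370,345),(260,165,460,320),k=1)
import cv2
# two separate scales
for n,b,k in(("top",(120,190,365,340),3.2),("scene",(265,170,440,310),4.2)):
    c=cam(n);x0,y0,x1,y1=b;im=cv2.resize(c[0][y0:y1,x0:x1],None,fx=k,fy=k,interpolation=2)
    for s in sh:
        p=np.array([(proj(c,q)-(x0,y0)+.5)*k for q in s]);cv2.polylines(im,[np.int32(p.round())],False,(0,255,255),1)
    cv2.imwrite(f"pics/o_{n}.png",im)
E
```

```text
[ 617.04837441 -119.8707432    25.24300415] [3.5850512  9.10666262 2.50029915 3.33177922 8.74630098 3.48009203]
(165, 450, 3)
```

View pics/o_top.png

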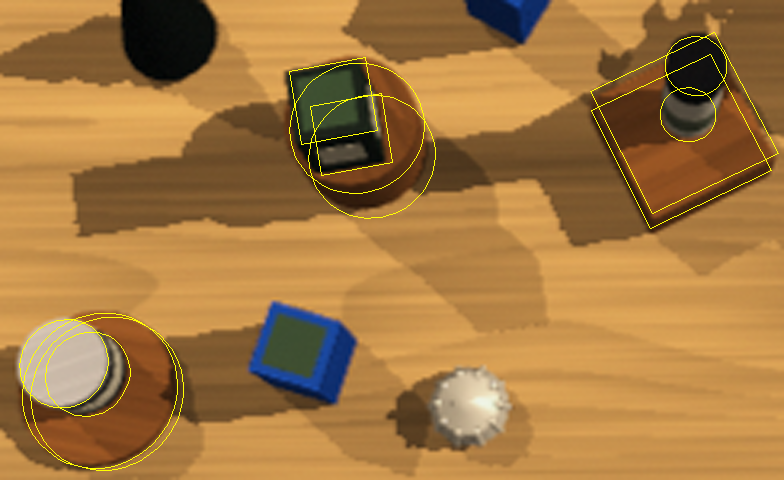

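View pics/o_scene.png

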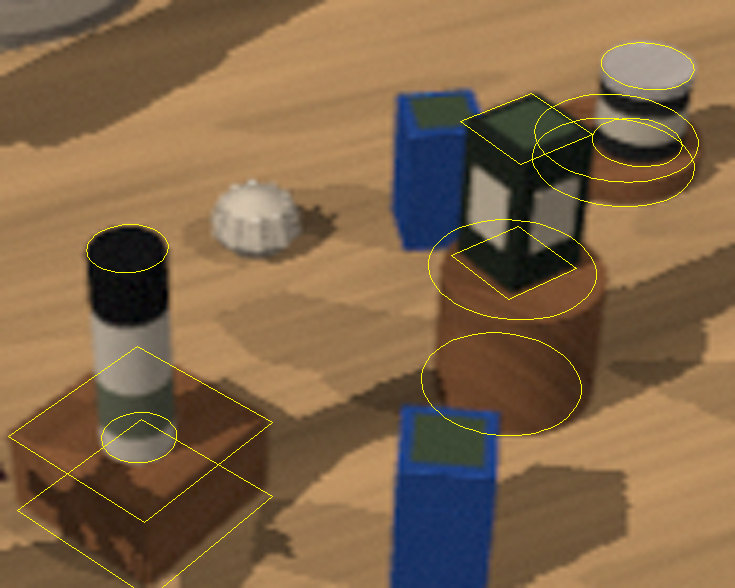

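Overlays fit the bottle, carton, candle and disc. The drum overlay is off by about 7 mm: in the scene picture the drum spans 437–607 and the overlay 421–597. The square block is off by a few mm. I'll refine both from their colour silhouettes.

```bash
python3 - <<'E'
from ov import *
from scipy.optimize import minimize
d=vision.get_image("top");print([k for k in d],d["cx"],d["cy"])
C={n:cam(n) for n in("top","scene")}
def rat(n,p):
    u,v=proj(C[n],p).astype(int);q=C[n][0][v-1:v+2,u-1:u+2].reshape(-1,3).mean(0);return q.round(),(q[1]/q[2]).round(2)
for nm,p in(("block",(590,-120,55)),("drum",(600,80,85)),("disc",(420,280,20)),("table",(520,0,0)),("shadow",(560,-20,0)),("t2",(700,100,0))):
    print(nm,[rat(n,p) for n in C])
E
```

```text
['image', 'vertical_fov', 'cx', 'cy', 'rvec', 'tvec'] 308.15354827403166 234.69717365562926
block [(array([ 35.,  86., 153.]), np.float64(0.56)), (array([81., 96., 98.]), np.float64(0.98))]
drum [(array([ 26.,  62., 112.]), np.float64(0.55)), (array([ 39.,  64., 100.]), np.float64(0.64))]
disc [(array([ 28.,  67., 121.]), np.float64(0.55)), (array([34., 43., 39.]), np.float64(1.11))]
table [(array([ 70., 132., 184.]), np.float64(0.72)), (array([ 80., 118., 153.]), np.float64(0.78))]
shadow [(array([ 83., 156., 213.]), np.float64(0.73)), (array([ 89., 132., 171.]), np.float64(0.77))]
t2 [(array([ 50.,  95., 135.]), np.float64(0.71)), (array([ 59.,  87., 112.]), np.float64(0.78))]
```

```bash
python3 - <<'E'
from ov import *
from scipy.optimize import minimize
C={n:cam(n) for n in("top","scene")}
K=3
def fill(c,s,sh):
    p=np.array([proj(c,q) for q in s],float); h=cv2.convexHull(np.float32(p*16).astype(np.int32)); m=np.zeros(sh,np.uint8); cv2.fillConvexPoly(m,h,255,cv2.LINE_AA,4); return m/255.
prod=[circ(447.3,307.6,31,80)+circ(447.3,307.6,31,20),circ(622.5,-122.7,21,180)+circ(622.5,-122.7,21,55),sq(604,115,26,175,10)+sq(604,115,26,85,10)]
blues=[sq(453,142,30,95,15)+sq(453,142,30,0,15),sq(730,2,32,95,30)+sq(730,2,32,0,30)]
M={}
for n,c in C.items():
    r=c[0][...,1]/(c[0][...,2]+1.); m=((r<(.635 if n=="top" else .705))&(c[0][...,2]>c[0][...,0]*1.2)).astype(float)
    o=np.zeros(m.shape)
    for s in prod+blues:o=np.maximum(o,fill(c,s,m.shape))
    M[n]=(m,1-(o>.02))
def cost(f,x0,names=("top","scene")):
    def J(p):
        t=0
        for n in names:
            c=C[n];m,v=M[n];s=fill(c,f(p),m.shape);q=proj(c,(x0[0],x0[1],40));w=np.zeros(m.shape);w[int(q[1])-42:int(q[1])+42,int(q[0])-42:int(q[0])+42]=1
            t+=(np.abs(s-m)*w*v).sum()
        return t
    best=min((minimize(J,x0,method="Nelder-Mead",options=dict(initial_simplex=np.array([x0]+[np.array(x0)+d for d in np.eye(len(x0))*k]),xatol=.1)) for k in(4,8,-6)),key=lambda r:r.fun)
    return best.x.round(1),round(J(x0)),round(best.fun)
for nm in(("top",),("scene",),("top","scene")):
    print(nm)
    print("drum",cost(lambda p:circ(p[0],p[1],47,85)+circ(p[0],p[1],47,0),[612,114],nm))
    print("disc",cost(lambda p:circ(p[0],p[1],55,20)+circ(p[0],p[1],55,0),[436,298],nm))
    print("sq",cost(lambda p:sq(p[0],p[1],50,55,p[2])+sq(p[0],p[1],50,0,p[2]),[617,-120,25],nm))
E
```

```text
('top',)
drum (array([616.3, 116.2]), 148, 104)
disc (array([438.9, 304.1]), 189, 103)
sq (array([ 613.8, -119.2,   26.1]), 194, 119)
('scene',)
drum (array([608.9, 117.2]), 237, 229)
disc (array([431.6, 303. ]), 124, 111)
sq (array([ 608. , -117.7,   26. ]), 359, 252)
('top', 'scene')
drum (array([613.5, 114.6]), 385, 369)
disc (array([437.7, 303.9]), 313, 255)
sq (array([ 612.4, -118.5,   27.2]), 553, 418)
```

```bash
cat > pl.py <<'E'
import sys
from h import *
from scipy.spatial.transform import Rotation as Ro
o=manip.get_obs();p=o["tool_pos"];r=Ro.from_euler("xyz",o["eef_rot"],degrees=True)
print("t",round(o["clock"],1),"p",p.round(1),"rpy",o["eef_rot"].round(1),"gap",round(o["finger_gap"],1),"F",o["wrist_force"].round(1),"j7",o["joint_pos"][6].round(0))
for a in sys.argv[1:]:
    x,y,z,w=map(float,a.split(","));t=Ro.from_euler("xyz",[180,0,w],degrees=True)
    print(a,"xyz",(r.inv().apply(np.array([x,y,z])-p)/50).round(2).tolist(),"rot",(np.degrees((r.inv()*t).as_rotvec())/10).round(2).tolist())
E
python3 pl.py 622,-122,235,60 622,-122,126,60
```

```text
t 0.7 p [ 274.5 -616.7  222.7] rpy [180.  -0.  24.] gap 87.7 F [-0.2 -0.  -0. ] j7 -5.0
622,-122,235,60 xyz [10.37, -6.21, -0.25] rot [0.0, -0.0, -3.6]
622,-122,126,60 xyz [10.37, -6.21, 1.93] rot [0.0, -0.0, -3.6]
```

>>> drive_tool(xyz=[[1.0,-0.6,-0.25],[2.1,-1.2,-0.25],[3.1,-1.9,-0.25],[4.1,-2.5,-0.25],[5.2,-3.1,-0.25],[6.2,-3.7,-0.25],[7.3,-4.4,-0.25],[8.3,-5.0,-0.25],[9.3,-5.6,-0.25],[10.37,-6.21,-0.25]], rot=[[0,0,-0.4],[0,0,-0.7],[0,0,-1.1],[0,0,-1.4],[0,0,-1.8],[0,0,-2.2],[0,0,-2.5],[0,0,-2.9],[0,0,-3.2],[0,0,-3.6]], fingers=[-1,-1,-1,-1,-1,-1,-1,-1,-1,-1])

```text
clock: 1.9
tool_pos: [622.8, -121.0, 235.5]
eef_rot: [180.0, 0.0, 60.1]
wrist_force: [0.3, 0.0, 0.2]
finger_gap: 88.0
finger_force: 0.0
```

```bash
python3 pl.py 622,-122,235,60 622,-122,126,60; python3 -c "
from h import *
a=cam('top')[0][150:270,260:420];b=cam('scene')[0][150:330,230:390]
cv2.imwrite('pics/a1.png',np.hstack([cv2.resize(a,(400,300)),cv2.resize(b,(400,300))]))"
```

```text
t 1.9 p [ 622.8 -121.   235.5] rpy [180.    0.   60.1] gap 88.0 F [0.3 0.  0.2] j7 -31.0
622,-122,235,60 xyz [-0.03, -0.0, 0.01] rot [0.0, 0.0, 0.01]
622,-122,126,60 xyz [-0.02, -0.01, 2.19] rot [0.0, 0.0, 0.01]
```

>>> drive_tool(xyz=[[0,0,0.5],[0,0,1.0],[0,0,1.5],[0,0,1.9],[0,0,2.19],[0,0,2.19]], rot=[[0,0,0],[0,0,0],[0,0,0],[0,0,0],[0,0,0],[0,0,0]], fingers=[-1,-1,-1,-1,-1,-1])

```text
clock: 2.75
tool_pos: [621.3, -122.3, 124.7]
eef_rot: [-179.9, 0.0, 60.0]
wrist_force: [-0.2, 0.5, 0.6]
finger_gap: 87.8
finger_force: 0.0
```

>>> drive_tool(xyz=[[0,0,0],[0,0,0],[0,0,0],[0,0,0],[0,0,0],[0,0,0],[0,0,0],[0,0,0]], rot=[[0,0,0],[0,0,0],[0,0,0],[0,0,0],[0,0,0],[0,0,0],[0,0,0],[0,0,0]], fingers=[0,0.3,0.6,1,1,1,1,1])

```text
clock: 3.75
tool_pos: [622.2, -122.2, 125.9]
eef_rot: [180.0, -0.0, 60.0]
wrist_force: [0.1, -0.3, 0.4]
finger_gap: 39.7
finger_force: 30.0
```

```bash
python3 pl.py 622,-122,230,60 459,-313,190,60 459,-313,83,60
```

```text
t 3.8 p [ 622.2 -122.2  125.9] rpy [180.  -0.  60.] gap 39.7 F [ 0.1 -0.3  0.4] j7 -33.0
622,-122,230,60 xyz [0.0, -0.0, -2.08] rot [0.0, -0.0, -0.0]
459,-313,190,60 xyz [-4.94, -0.92, -1.28] rot [0.0, -0.0, -0.0]
459,-313,83,60 xyz [-4.94, -0.92, 0.86] rot [0.0, -0.0, -0.0]
```

>>> drive_tool(xyz=[[0,0,-0.4],[0,0,-0.9],[0,0,-1.28],[-0.6,-0.1,-1.28],[-1.5,-0.28,-1.28],[-2.4,-0.45,-1.28],[-3.3,-0.6,-1.28],[-4.1,-0.77,-1.28],[-4.7,-0.88,-1.28],[-4.94,-0.92,-1.28]], rot=[[0,0,0],[0,0,0],[0,0,0],[0,0,0],[0,0,0],[0,0,0],[0,0,0],[0,0,0],[0,0,0],[0,0,0]], fingers=[1,1,1,1,1,1,1,1,1,1])

```text
clock: 5.0
tool_pos: [457.3, -314.7, 190.3]
eef_rot: [180.0, 0.0, 59.8]
wrist_force: [0.5, 0.4, -1.0]
finger_gap: 39.6
finger_force: 30.0
```

>>> drive_tool(xyz=[[0,0,0.3],[0,0,0.8],[0,0,1.3],[0,0,1.7],[0,0,1.95],[0,0,2.05],[0,0,2.08],[0,0,2.08]], rot=[[0,0,0],[0,0,0],[0,0,0],[0,0,0],[0,0,0],[0,0,0],[0,0,0],[0,0,0]], fingers=[1,1,1,1,1,1,1,1])

```text
clock: 6.0
tool_pos: [459.0, -313.2, 86.2]
eef_rot: [179.9, -0.0, 60.0]
wrist_force: [-0.1, 1.1, -1.1]
finger_gap: 39.6
finger_force: 30.0
```

```bash
python3 pl.py 459,-313,83,60
```

```text
t 6.0 p [ 459.  -313.2   86.2] rpy [179.9  -0.   60. ] gap 39.6 F [-0.1  1.1 -1.1] j7 -10.0
459,-313,83,60 xyz [0.0, -0.0, 0.06] rot [0.01, -0.0, -0.0]
```

>>> drive_tool(xyz=[[0,0,0.03],[0,0,0.05],[0,0,0.06],[0,0,0.06]], rot=[[0,0,0],[0,0,0],[0,0,0],[0,0,0]], fingers=[1,1,1,1])

```text
clock: 6.5
tool_pos: [458.6, -313.1, 82.8]
eef_rot: [180.0, 0.0, 60.0]
wrist_force: [-0.8, 0.2, 0.5]
finger_gap: 39.9
finger_force: 30.0
```

>>> drive_tool(xyz=[[0,0,0],[0,0,0],[0,0,0],[0,0,0],[0,0,0],[0,0,-0.6],[0,0,-1.3],[0,0,-2.1],[0,0,-2.8],[0,0,-3.0]], rot=[[0,0,0],[0,0,0],[0,0,0],[0,0,0],[0,0,0],[0,0,0],[0,0,0],[0,0,0],[0,0,0],[0,0,0]], fingers=[0.0,-0.3,-0.7,-1,-1,-1,-1,-1,-1,-1])

```text
clock: 7.75
tool_pos: [459.6, -313.6, 234.9]
eef_rot: [179.8, 0.0, 60.0]
wrist_force: [-1.1, -0.7, -0.2]
finger_gap: 87.5
finger_force: 0.0
```

```bash
python3 pl.py 604,115,235,100
```

```text
t 7.8 p [ 459.6 -313.6  234.9] rpy [179.8   0.   60. ] gap 87.5 F [-1.1 -0.7 -0.2] j7 -6.0
604,115,235,100 xyz [8.87, -1.79, -0.01] rot [0.02, 0.01, -4.0]
```

>>> drive_tool(xyz=[[0.9,-0.2,0],[1.8,-0.4,0],[2.8,-0.6,0],[3.8,-0.8,0],[4.8,-1.0,0],[5.8,-1.2,0],[6.8,-1.4,0],[7.8,-1.6,0],[8.6,-1.74,0],[8.87,-1.79,0]], rot=[[0,0,-0.4],[0,0,-0.8],[0,0,-1.2],[0,0,-1.6],[0,0,-2.0],[0,0,-2.4],[0,0,-2.8],[0,0,-3.2],[0,0,-3.6],[0,0,-4.0]], fingers=[-1,-1,-1,-1,-1,-1,-1,-1,-1,-1])

```text
clock: 9.0
tool_pos: [602.4, 119.3, 231.2]
eef_rot: [-179.9, -0.1, 100.4]
wrist_force: [-0.5, -0.5, 0.2]
finger_gap: 87.3
finger_force: 0.0
```

```bash
python3 pl.py 604,115,121,100; python3 - <<'E'
from ov import *
for n,b in(("top",(280,190,450,340)),("scene",(150,160,480,320))):
    c=cam(n);x0,y0,x1,y1=b;k=2.35 if n=="top" else 2.4;im=cv2.resize(c[0][y0:y1,x0:x1],None,fx=k,fy=k,interpolation=2)
    for s in [circ(459,-313,20,12),circ(459,-313,20,137),sq(612.4,-118.5,50,55,26.5),sq(612.4,-118.5,50,0,26.5),sq(604,115,25,175,10),sq(459,-313,65,12,-2,50)]:
        p=np.array([(proj(c,q)-(x0,y0)+.5)*k for q in s]);cv2.polylines(im,[np.int32(p.round())],False,(0,255,255),1)
    cv2.imwrite(f"pics/b_{n}.png",im)
a,b=[cv2.imread(f"pics/b_{n}.png") for n in("top","scene")]
a=a[:200*2,:];w=800;out=np.zeros((600,800,3),np.uint8)
b=cv2.resize(b,None,fx=1,fy=1);out[:240,:400]=cv2.resize(a,(400,353))[:240];
cv2.imwrite("pics/b.png",b);cv2.imwrite("pics/b2.png",a)
E
```

```text
t 9.0 p [602.4 119.3 231.2] rpy [-1.799e+02 -1.000e-01  1.004e+02] gap 87.3 F [-0.5 -0.5  0.2] j7 -18.0
604,115,121,100 xyz [-0.09, 0.02, 2.2] rot [-0.01, -0.01, 0.04]
```

View pics/b.png

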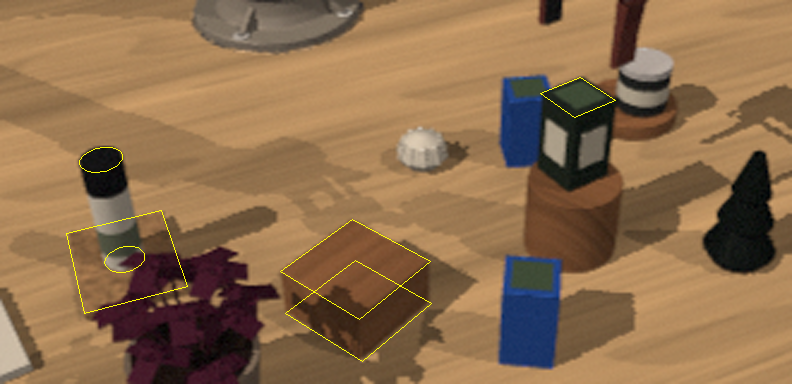

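The bottle stands upright on the cork mat at (105,210), and the mid-block overlay now matches. Next I'll grasp the carton.

>>> drive_tool(xyz=[[0,0,0.1],[0,0,0.5],[0,0,1.0],[0,0,1.5],[0,0,1.9],[0,0,2.2],[0,0,2.28],[0,0,2.28]], rot=[[0,0,0],[0,0,0],[0,0,0],[0,0,0],[0,0,0],[0,0,0],[0,0,0],[0,0,0]], fingers=[-1,-1,-1,-1,-1,-1,-1,-1])

```text
clock: 10.1
tool_pos: [603.1, 115.9, 118.8]
eef_rot: [180.0, -0.0, 100.0]
wrist_force: [-0.4, -0.5, -0.0]
finger_gap: 87.9
finger_force: 0.0
```

>>> drive_tool(xyz=[[0,0,0],[0,0,0],[0,0,0],[0,0,0],[0,0,0],[0,0,0],[0,0,0],[0,0,0]], rot=[[0,0,0],[0,0,0],[0,0,0],[0,0,0],[0,0,0],[0,0,0],[0,0,0],[0,0,0]], fingers=[-0.4,-0.1,0.1,0.3,1,1,1,1])

```text
clock: 11.1
tool_pos: [603.0, 115.8, 118.8]
eef_rot: [180.0, -0.0, 100.0]
wrist_force: [0.3, 0.7, 3.5]
finger_gap: 50.1
finger_force: 29.9
```

```bash
python3 pl.py 604,115,180,100 612,-118.5,180,116.5
```

```text
t 11.1 p [603.  115.8 118.8] rpy [180.  -0. 100.] gap 50.1 F [0.3 0.7 3.5] j7 -22.0
604,115,180,100 xyz [-0.02, 0.02, -1.22] rot [0.0, -0.0, -0.0]
612,-118.5,180,116.5 xyz [-4.65, -0.64, -1.22] rot [0.0, 0.0, -1.65]
```

>>> drive_tool(xyz=[[0,0,-0.4],[0,0,-0.9],[0,0,-1.22],[-0.5,-0.1,-1.22],[-1.3,-0.2,-1.22],[-2.2,-0.3,-1.22],[-3.1,-0.43,-1.22],[-3.9,-0.55,-1.22],[-4.45,-0.62,-1.22],[-4.65,-0.64,-1.22]], rot=[[0,0,0],[0,0,0],[0,0,0],[0,0,-0.2],[0,0,-0.5],[0,0,-0.8],[0,0,-1.1],[0,0,-1.4],[0,0,-1.6],[0,0,-1.65]], fingers=[1,1,1,1,1,1,1,1,1,1])

```text
clock: 12.35
tool_pos: [611.4, -121.1, 179.9]
eef_rot: [-180.0, 0.0, 116.3]
wrist_force: [-0.9, 1.1, -0.8]
finger_gap: 50.2
finger_force: 29.9
```

>>> drive_tool(xyz=[[0,0,0.2],[0,0,0.6],[0,0,1.0],[0,0,1.4],[0,0,1.65],[0,0,1.75],[0,0,1.75],[0,0,1.75]], rot=[[0,0,0],[0,0,0],[0,0,0],[0,0,0],[0,0,0],[0,0,0],[0,0,0],[0,0,0]], fingers=[1,1,1,1,1,1,1,1])

```text
clock: 13.35
tool_pos: [612.3, -118.8, 92.9]
eef_rot: [179.9, 0.0, 116.5]
wrist_force: [1.3, 0.6, -0.9]
finger_gap: 50.1
finger_force: 29.9
```

```bash
python3 pl.py 612,-118.5,89,116.5; python3 - <<'E'
from ov import *
c=cam("scene");x0,y0,x1,y1=250,180,400,300;k=4;im=cv2.resize(c[0][y0:y1,x0:x1],None,fx=k,fy=k,interpolation=2)
for s in [sq(612.4,-118.5,50,55,26.5),sq(612.4,-118.5,25,55,26.5),sq(612.4,-118.5,25,148,26.5)]:
    p=np.array([(proj(c,q)-(x0,y0)+.5)*k for q in s]);cv2.polylines(im,[np.int32(p.round())],False,(0,255,255),1)
cv2.imwrite("pics/c.png",im)
E
```

```text
t 13.3 p [ 612.3 -118.8   92.9] rpy [179.9   0.  116.5] gap 50.1 F [ 1.3  0.6 -0.9] j7 15.0
612,-118.5,89,116.5 xyz [0.01, -0.0, 0.08] rot [0.01, 0.0, -0.0]
```

View pics/c.png

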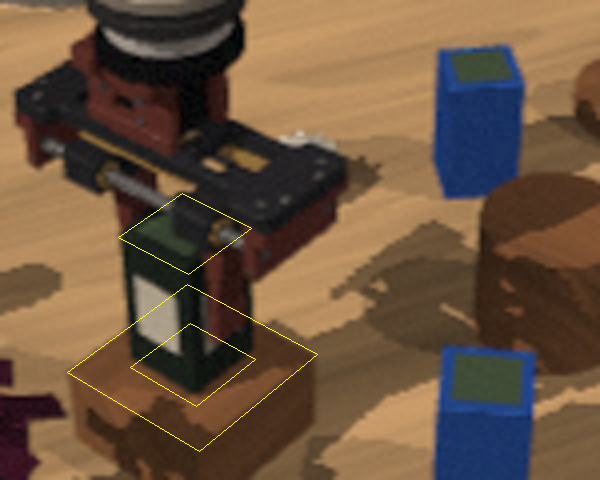

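Held about 4 mm above the block, the carton sits centred (its front corner is at (193,393)). I'll set it down.

>>> drive_tool(xyz=[[0,0,0.04],[0,0,0.07],[0,0,0.08],[0,0,0.08]], rot=[[0,0,0],[0,0,0],[0,0,0],[0,0,0]], fingers=[1,1,1,1])

```text
clock: 13.9
tool_pos: [611.9, -118.8, 88.8]
eef_rot: [180.0, 0.0, 116.5]
wrist_force: [-2.4, -0.6, 5.8]
finger_gap: 49.8
finger_force: 29.9
```

>>> drive_tool(xyz=[[0,0,0],[0,0,0],[0,0,0],[0,0,0],[0,0,0],[0,0,-0.5],[0,0,-1.2],[0,0,-2.0],[0,0,-2.6],[0,0,-2.6]], rot=[[0,0,0],[0,0,0],[0,0,0],[0,0,0],[0,0,0],[0,0,0],[0,0,0],[0,0,0],[0,0,0],[0,0,0]], fingers=[0.0,-0.3,-0.7,-1,-1,-1,-1,-1,-1,-1])

```text
clock: 15.15
tool_pos: [613.3, -118.7, 220.7]
eef_rot: [179.8, 0.2, 116.5]
wrist_force: [-0.1, -0.6, 0.0]
finger_gap: 87.4
finger_force: 0.0
```

```bash
python3 pl.py 600,115,220,110 447,308,150,110
```

```text
t 15.2 p [ 613.3 -118.7  220.7] rpy [179.8   0.2 116.5] gap 87.4 F [-0.1 -0.6  0. ] j7 19.0
600,115,220,110 xyz [4.3, 1.85, 0.01] rot [0.02, 0.02, 0.65]
447,308,150,110 xyz [9.13, 0.82, 1.39] rot [0.02, 0.02, 0.65]
```

>>> drive_tool(xyz=[[0.9,0.1,0],[1.9,0.2,0],[2.9,0.3,0],[3.9,0.4,0],[4.9,0.45,0.2],[5.9,0.55,0.5],[6.9,0.65,0.8],[7.9,0.75,1.1],[8.7,0.8,1.3],[9.13,0.82,1.4]], rot=[[0,0,0.1],[0,0,0.2],[0,0,0.3],[0,0,0.4],[0,0,0.5],[0,0,0.6],[0,0,0.65],[0,0,0.65],[0,0,0.65],[0,0,0.65]], fingers=[-1,-1,-1,-1,-1,-1,-1,-1,-1,-1])

```text
clock: 16.4
tool_pos: [442.4, 309.8, 146.3]
eef_rot: [-179.8, -0.0, 110.2]
wrist_force: [0.4, 0.1, 0.4]
finger_gap: 88.0
finger_force: 0.0
```

>>> drive_tool(xyz=[[0,0,0],[0,0,0]], rot=[[0,0,0],[0,0,0]], fingers=[-1,-1])

```text
clock: 16.65
tool_pos: [445.1, 306.6, 147.5]
eef_rot: [-179.9, 0.1, 109.9]
wrist_force: [-0.1, -0.1, -0.1]
finger_gap: 87.8
finger_force: 0.0
```

```bash
python3 pl.py 447,308,39,110
```

```text
t 16.6 p [445.1 306.6 147.5] rpy [-1.799e+02  1.000e-01  1.099e+02] gap 87.8 F [-0.1 -0.1 -0.1] j7 -39.0
447,308,39,110 xyz [0.01, 0.05, 2.17] rot [-0.01, 0.01, -0.01]
```

>>> drive_tool(xyz=[[0.01,0.05,0.3],[0.01,0.05,0.8],[0.01,0.05,1.2],[0.01,0.05,1.6],[0.01,0.05,1.95],[0.01,0.05,2.15],[0.01,0.05,2.17],[0.01,0.05,2.17]], rot=[[0,0,0],[0,0,0],[0,0,0],[0,0,0],[0,0,0],[0,0,0],[0,0,0],[0,0,0]], fingers=[-1,-1,-1,-1,-1,-1,-1,-1])

```text
clock: 17.65
tool_pos: [447.2, 309.8, 40.1]
eef_rot: [180.0, -0.0, 110.0]
wrist_force: [-0.3, 0.2, -0.6]
finger_gap: 87.8
finger_force: 0.0
```

>>> drive_tool(xyz=[[0,0,0],[0,0,0],[0,0,0],[0,0,0],[0,0,0],[0,0,0],[0,0,0],[0,0,0]], rot=[[0,0,0],[0,0,0],[0,0,0],[0,0,0],[0,0,0],[0,0,0],[0,0,0],[0,0,0]], fingers=[-0.8,-0.5,-0.3,0,1,1,1,1])

```text
clock: 18.65
tool_pos: [447.3, 309.5, 39.9]
eef_rot: [180.0, -0.0, 110.0]
wrist_force: [0.9, -1.2, 4.5]
finger_gap: 59.7
finger_force: 30.0
```

```bash
python3 pl.py 447,308,150,110 614,116,150,110
```

```text
t 18.6 p [447.3 309.5  39.9] rpy [180.  -0. 110.] gap 59.7 F [ 0.9 -1.2  4.5] j7 -45.0
447,308,150,110 xyz [-0.03, -0.01, -2.2] rot [0.0, -0.0, -0.0]
614,116,150,110 xyz [-4.78, 1.81, -2.2] rot [0.0, -0.0, -0.0]
```

>>> drive_tool(xyz=[[0,0,-0.3],[0,0,-0.8],[0,0,-1.3],[0,0,-1.8],[0,0,-2.2],[0,0,-2.2]], rot=[[0,0,0],[0,0,0],[0,0,0],[0,0,0],[0,0,0],[0,0,0]], fingers=[1,1,1,1,1,1])

```text
clock: 19.4
tool_pos: [447.4, 309.9, 151.0]
eef_rot: [179.9, -0.0, 110.0]
wrist_force: [1.1, -0.1, -3.4]
finger_gap: 59.7
finger_force: 30.0
```

```bash
python3 - <<'E'
from ov import *
ims=[]
for n in("top","scene"):
    c=cam(n);q=proj(c,(613,115,50));x0,y0=[int(v)-35 for v in q];k=5.5;im=cv2.resize(c[0][y0:y0+70,x0:x0+70],None,fx=k,fy=k,interpolation=2)
    for s in [circ(614,116,47,85),circ(614,116,47,0)]:
        p=np.array([(proj(c,q)-(x0,y0)+.5)*k for q in s]);cv2.polylines(im,[np.int32(p.round())],False,(0,255,255),1)
    ims.append(im)
cv2.imwrite("pics/d.png",np.hstack(ims))
E
python3 pl.py 614,116,150,110
```

```text
t 19.5 p [446.5 308.9 149.1] rpy [-179.9    0.   110. ] gap 59.9 F [ 1.2 -0.4 -3.3] j7 -39.0
614,116,150,110 xyz [-4.77, 1.83, -0.02] rot [-0.01, 0.0, -0.0]
```

View pics/d.png

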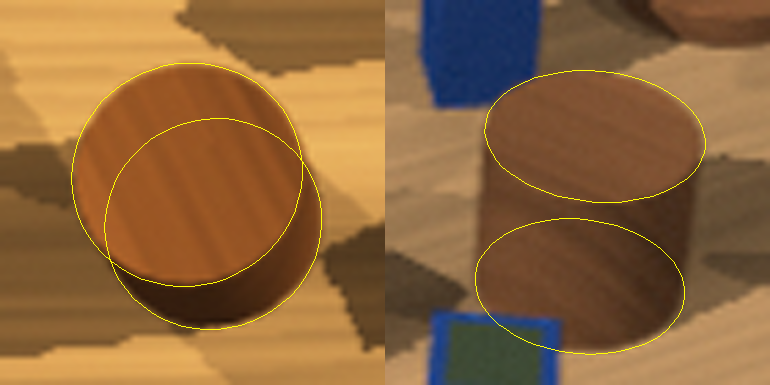

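The bare drum fits the overlay at (614,116), so I'll carry the candle there.

>>> drive_tool(xyz=[[-0.4,0.15,0],[-1.1,0.42,0],[-1.9,0.73,0],[-2.8,1.07,0],[-3.6,1.38,0],[-4.3,1.65,0],[-4.65,1.78,0],[-4.77,1.82,0],[-4.77,1.82,0],[-4.77,1.82,0]], rot=[[0,0,0],[0,0,0],[0,0,0],[0,0,0],[0,0,0],[0,0,0],[0,0,0],[0,0,0],[0,0,0],[0,0,0]], fingers=[1,1,1,1,1,1,1,1,1,1])

```text
clock: 20.75
tool_pos: [613.0, 118.2, 149.7]
eef_rot: [-180.0, -0.0, 110.1]
wrist_force: [0.1, 0.5, -2.8]
finger_gap: 59.9
finger_force: 30.0
```

>>> drive_tool(xyz=[[0,0,0.2],[0,0,0.5],[0,0,0.75],[0,0,0.82],[0,0,0.82],[0,0,0.82]], rot=[[0,0,0],[0,0,0],[0,0,0],[0,0,0],[0,0,0],[0,0,0]], fingers=[1,1,1,1,1,1])

```text
clock: 21.5
tool_pos: [614.4, 116.6, 109.1]
eef_rot: [180.0, 0.0, 110.0]
wrist_force: [0.2, -0.6, -3.1]
finger_gap: 59.9
finger_force: 30.0
```

```bash
python3 pl.py 614,116,105,110
```

```text
t 21.5 p [614.4 116.6 109.1] rpy [180.   0. 110.] gap 59.9 F [ 0.2 -0.6 -3.1] j7 -15.0
614,116,105,110 xyz [-0.01, -0.01, 0.08] rot [0.0, 0.0, -0.0]
```

>>> drive_tool(xyz=[[-0.01,-0.01,0.04],[-0.01,-0.01,0.07],[-0.01,-0.01,0.08],[-0.01,-0.01,0.08]], rot=[[0,0,0],[0,0,0],[0,0,0],[0,0,0]], fingers=[1,1,1,1])

```text
clock: 22.0
tool_pos: [613.7, 115.6, 105.0]
eef_rot: [180.0, 0.0, 110.0]
wrist_force: [-2.4, -0.7, 0.4]
finger_gap: 59.5
finger_force: 30.0
```

>>> drive_tool(xyz=[[0,0,0],[0,0,0],[0,0,0],[0,0,0],[0,0,0],[0,0,-0.5],[0,0,-1.2],[0,0,-2.0],[0,0,-2.6],[0,0,-2.6]], rot=[[0,0,0],[0,0,0],[0,0,0],[0,0,0],[0,0,0],[0,0,0],[0,0,0],[0,0,0],[0,0,0],[0,0,0]], fingers=[0.0,-0.3,-0.7,-1,-1,-1,-1,-1,-1,-1])

```text
clock: 23.25
tool_pos: [615.1, 116.5, 237.2]
eef_rot: [179.7, 0.0, 110.0]
wrist_force: [-0.8, 0.6, -0.1]
finger_gap: 87.9
finger_force: 0.0
```

```bash
python3 pl.py 459,-313,230,70
```

```text
t 23.2 p [615.1 116.5 237.2] rpy [179.7   0.  110. ] gap 87.9 F [-0.8  0.6 -0.1] j7 -10.0
459,-313,230,70 xyz [-7.0, -5.87, 0.12] rot [0.03, -0.01, 4.0]
```

>>> drive_tool(xyz=[[-0.6,-0.5,0],[-1.4,-1.2,0],[-2.2,-1.85,0],[-3.0,-2.5,0],[-3.8,-3.2,0],[-4.6,-3.85,0],[-5.4,-4.5,0],[-6.2,-5.2,0.1],[-6.8,-5.7,0.1],[-7.0,-5.87,0.12]], rot=[[0,0,0.4],[0,0,0.8],[0,0,1.2],[0,0,1.6],[0,0,2.0],[0,0,2.4],[0,0,2.8],[0,0,3.2],[0,0,3.6],[0,0,4.0]], fingers=[-1,-1,-1,-1,-1,-1,-1,-1,-1,-1])

```text
clock: 24.5
tool_pos: [455.2, -316.3, 227.0]
eef_rot: [-179.9, 0.0, 69.6]
wrist_force: [-0.5, 0.7, 0.8]
finger_gap: 87.6
finger_force: 0.0
```

>>> drive_tool(xyz=[[0,0,0],[0,0,0]], rot=[[0,0,0],[0,0,0]], fingers=[-1,-1])

```text
clock: 24.75
tool_pos: [457.8, -312.3, 228.0]
eef_rot: [-179.9, -0.0, 70.1]
wrist_force: [-0.5, 0.7, 0.0]
finger_gap: 87.8
finger_force: 0.0
```

```bash
python3 pl.py 459,-313,83,70;python3 - <<'E'
from ov import *
out=np.zeros((560,800,3),np.uint8)
def tile(n,ctr,sh,k,w,h,at):
    c=cam(n);q=proj(c,ctr);x0,y0=[int(v) for v in q-np.array([w,h])/2/k];W,H=int(w/k),int(h/k);im=cv2.resize(c[0][y0:y0+H,x0:x0+W],(w,h),interpolation=2)
    for s in sh:
        p=np.array([(proj(c,q)-(x0,y0)+.5)*k for q in s]);cv2.polylines(im,[np.int32(p.round())],False,(0,255,255),1)
    out[at[1]:at[1]+h,at[0]:at[0]+w]=im
disc=[circ(438,304,55,20),circ(438,304,55,0)]
can=[circ(614,116,47,85),circ(614,116,30,85),circ(614,116,30,145)]
ct=[sq(612.4,-118.5,50,55,26.5),sq(612.4,-118.5,25,55,26.5),sq(612.4,-118.5,25,145,26.5)]
for i,n in enumerate(("top","scene")):
    for j,(c0,s) in enumerate((((438,304,10),disc),((614,116,100),can),((612,-118,80),ct))):
        tile(n,c0,s,4,264,280,(j*266,i*280))
cv2.imwrite("pics/e.png",out)
E
```

```text
t 24.8 p [ 457.8 -312.3  228. ] rpy [-179.9   -0.    70.1] gap 87.8 F [-0.5  0.7  0. ] j7 2.0
459,-313,83,70 xyz [-0.01, 0.03, 2.9] rot [-0.01, -0.0, 0.01]
```

View pics/e.png

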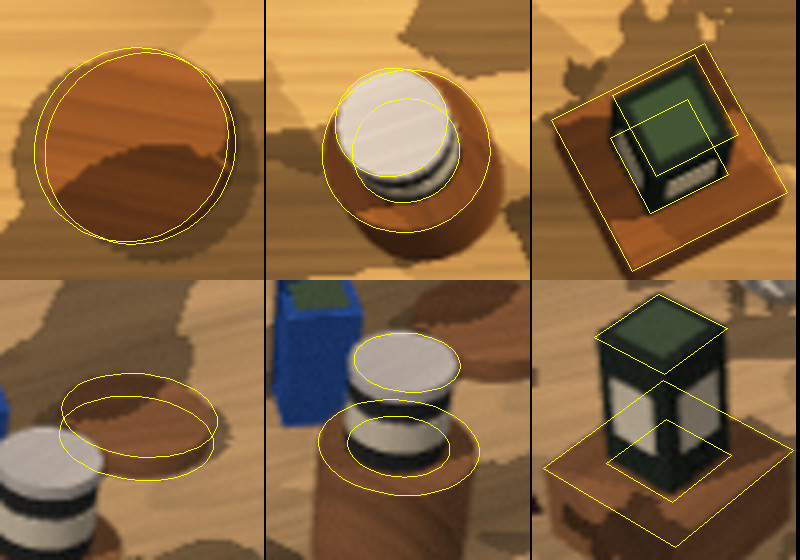

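The candle and carton are upright and centred on their blocks, and the disc overlay fits at (438,304). The bottle goes next.

>>> drive_tool(xyz=[[-0.01,0.03,0.4],[-0.01,0.03,1.0],[-0.01,0.03,1.6],[-0.01,0.03,2.2],[-0.01,0.03,2.6],[-0.01,0.03,2.85],[-0.01,0.03,2.9],[-0.01,0.03,2.9]], rot=[[0,0,0],[0,0,0],[0,0,0],[0,0,0],[0,0,0],[0,0,0],[0,0,0],[0,0,0]], fingers=[-1,-1,-1,-1,-1,-1,-1,-1])

```text
clock: 26.05
tool_pos: [459.3, -314.7, 84.2]
eef_rot: [179.9, 0.0, 70.0]
wrist_force: [-1.2, 0.0, -0.2]
finger_gap: 88.0
finger_force: 0.0
```

>>> drive_tool(xyz=[[0,0,0],[0,0,0],[0,0,0],[0,0,0],[0,0,0],[0,0,0],[0,0,0],[0,0,0]], rot=[[0,0,0],[0,0,0],[0,0,0],[0,0,0],[0,0,0],[0,0,0],[0,0,0],[0,0,0]], fingers=[0,0.2,0.3,0.5,1,1,1,1])

```text
clock: 27.05
tool_pos: [458.8, -314.5, 83.6]
eef_rot: [-180.0, -0.0, 70.0]
wrist_force: [-0.8, 0.3, 0.7]
finger_gap: 39.5
finger_force: 30.0
```

```bash
python3 pl.py 459,-313,200,70 520,0,200,85
```

```text
t 27.1 p [ 458.8 -314.5   83.6] rpy [-180.   -0.   70.] gap 39.5 F [-0.8  0.3  0.7] j7 -3.0
459,-313,200,70 xyz [0.03, -0.01, -2.33] rot [-0.0, -0.0, -0.0]
520,0,200,85 xyz [6.33, -1.0, -2.33] rot [-0.0, -0.0, -1.5]
```

>>> drive_tool(xyz=[[0,0,-0.5],[0,0,-1.2],[0,0,-1.9],[0.3,-0.05,-2.33],[1.1,-0.17,-2.33],[2.0,-0.32,-2.33],[3.0,-0.47,-2.33],[4.0,-0.63,-2.33],[5.0,-0.8,-2.33],[6.0,-0.95,-2.33]], rot=[[0,0,0],[0,0,0],[0,0,0],[0,0,0],[0,0,-0.2],[0,0,-0.5],[0,0,-0.8],[0,0,-1.1],[0,0,-1.3],[0,0,-1.5]], fingers=[1,1,1,1,1,1,1,1,1,1])

```text
clock: 28.3
tool_pos: [516.6, -14.8, 200.1]
eef_rot: [-180.0, 0.0, 85.1]
wrist_force: [0.8, -0.6, -1.1]
finger_gap: 39.6
finger_force: 30.0
```

```bash
python3 pl.py 438,304,200,105
```

```text
t 28.3 p [516.6 -14.8 200.1] rpy [-180.     0.    85.1] gap 39.6 F [ 0.8 -0.6 -1.1] j7 -20.0
438,304,200,105 xyz [6.22, -2.12, 0.0] rot [-0.0, 0.0, -1.99]
```

>>> drive_tool(xyz=[[0.9,-0.3,0],[1.8,-0.6,0],[2.7,-0.9,0],[3.6,-1.2,0],[4.5,-1.5,0],[5.3,-1.8,0],[5.9,-2.0,0],[6.2,-2.1,0],[6.22,-2.12,0],[6.22,-2.12,0]], rot=[[0,0,-0.3],[0,0,-0.6],[0,0,-0.9],[0,0,-1.2],[0,0,-1.5],[0,0,-1.7],[0,0,-1.9],[0,0,-2.0],[0,0,-2.0],[0,0,-2.0]], fingers=[1,1,1,1,1,1,1,1,1,1])

```text
clock: 29.55
tool_pos: [438.8, 301.2, 199.9]
eef_rot: [-180.0, 0.1, 104.9]
wrist_force: [0.1, 0.2, -1.5]
finger_gap: 39.6
finger_force: 30.0
```

>>> drive_tool(xyz=[[0,0,0.3],[0,0,0.8],[0,0,1.3],[0,0,1.7],[0,0,1.95],[0,0,2.05],[0,0,2.05],[0,0,2.05]], rot=[[0,0,0],[0,0,0],[0,0,0],[0,0,0],[0,0,0],[0,0,0],[0,0,0],[0,0,0]], fingers=[1,1,1,1,1,1,1,1])

```text
clock: 30.55
tool_pos: [438.8, 303.1, 98.3]
eef_rot: [179.9, -0.0, 105.0]
wrist_force: [0.0, 0.2, -1.1]
finger_gap: 39.6
finger_force: 30.0
```

```bash
python3 pl.py 438,304,91.6,105
```

```text
t 30.6 p [438.8 303.1  98.3] rpy [179.9  -0.  105. ] gap 39.6 F [ 0.   0.2 -1.1] j7 -48.0
438,304,91.6,105 xyz [0.02, -0.01, 0.13] rot [0.01, -0.0, -0.0]
```

>>> drive_tool(xyz=[[0.02,0,0.05],[0.02,0,0.09],[0.02,0,0.12],[0.02,0,0.13],[0.02,0,0.13]], rot=[[0,0,0],[0,0,0],[0,0,0],[0,0,0],[0,0,0]], fingers=[1,1,1,1,1])

```text
clock: 31.18
tool_pos: [438.1, 303.8, 91.6]
eef_rot: [180.0, 0.0, 105.0]
wrist_force: [-1.3, -1.1, 4.4]
finger_gap: 39.6
finger_force: 30.0
```

>>> drive_tool(xyz=[[0,0,0],[0,0,0],[0,0,0],[0,0,0],[0,0,0],[0,0,-0.5],[0,0,-1.2],[0,0,-2.0],[0,0,-2.8],[0,0,-3.0]], rot=[[0,0,0],[0,0,0],[0,0,0],[0,0,0],[0,0,0],[0,0,0],[0,0,0],[0,0,0],[0,0,0],[0,0,0]], fingers=[0.0,-0.3,-0.7,-1,-1,-1,-1,-1,-1,-1])

```text
clock: 32.42
tool_pos: [438.9, 304.7, 243.7]
eef_rot: [179.8, -0.1, 105.0]
wrist_force: [-0.5, -0.2, 0.1]
finger_gap: 87.7
finger_force: 0.0
```

```bash
python3 pl.py 500,0,240,105
```

```text
t 32.4 p [438.9 304.7 243.7] rpy [ 1.798e+02 -1.000e-01  1.050e+02] gap 87.7 F [-0.5 -0.2  0.1] j7 -39.0
500,0,240,105 xyz [-6.2, -0.4, 0.06] rot [0.02, -0.01, -0.0]
```

Back the arm off and take a final look.

>>> drive_tool(xyz=[[-0.6,0,-0.1],[-1.4,-0.1,-0.1],[-2.2,-0.1,-0.1],[-3.0,-0.2,-0.1],[-3.8,-0.2,-0.1],[-4.6,-0.3,-0.1],[-5.4,-0.3,-0.1],[-6.0,-0.4,-0.1],[-6.2,-0.4,-0.1],[-6.2,-0.4,-0.1]], rot=[[0,0,0],[0,0,0],[0,0,0],[0,0,0],[0,0,0],[0,0,0],[0,0,0],[0,0,0],[0,0,0],[0,0,0]], fingers=[-1,-1,-1,-1,-1,-1,-1,-1,-1,-1])

```text
clock: 33.67
tool_pos: [498.8, -0.7, 245.6]
eef_rot: [-180.0, -0.0, 105.0]
wrist_force: [0.4, 0.5, 0.3]
finger_gap: 88.2
finger_force: 0.0
```

```bash
python3 - <<'E'
from ov import *
sh=[circ(438,304,55,20),circ(438,304,20,20),circ(438,304,20,145)]
ims=[]
for n,k,w,h,o in(("top",4,260,400,(438,304,60)),("scene",2,520,400,(520,130,60))):
    c=cam(n);q=proj(c,o);x0,y0=[max(int(v),0) for v in q-np.array([w,h])/2/k];im=cv2.resize(c[0][y0:y0+h//k,x0:x0+w//k],(w,h),interpolation=2)
    for s in sh:
        p=np.array([(proj(c,q)-(x0,y0)+.5)*k for q in s]);cv2.polylines(im,[np.int32(p.round())],False,(0,255,255),1)
    ims.append(im)
cv2.imwrite("pics/f.png",np.hstack(ims))
E
```

```text
(no output)
```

View pics/f.png

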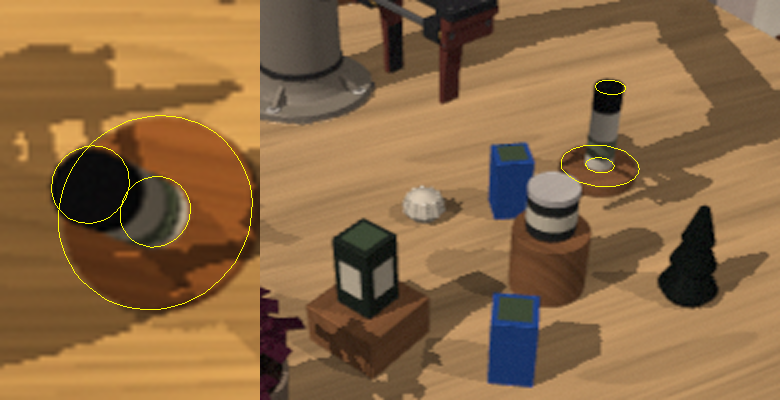

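The bottle stands upright and centred on the disc at (607,125), the candle is on the drum and the carton is on the square block. The bystanders have not moved, so I'm handing in.

```bash
python3 -c "
from h import *
print(manip.hand_in())"
```

```text
the job is handed in; nothing more can be done
None
```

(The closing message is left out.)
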